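Open the child-resistant cap of the tall cleaner bottle

ROBOT

A 6-joint arm with a two-finger parallel gripper is mounted at the origin on a cart in front of the work surface, level with it; the furniture and walls round the work are solid. World frame = base frame: x ahead of the robot, y to its left, z up, the work surface at z = 0. Lengths are in m, angles in rad, forces in N, time in s.
With the tool pointing down it reaches from about 0.35 to 0.975 m from the base axis. Payload 4.9 kg.
Tool frame: the origin (TCP) lies midway between the tips of the shut fingers; the grasp point (between the pads) lies 19 mm behind it; z points along the fingers, y is the direction in which the jaws open and shut (so a half turn about z gives the same grasp; the last joint's range is limited). The gripper opens to 85 mm and grips with 20 to 120 N. Pads are 22 mm wide; open, the fingers measure 114 mm over their backs; the gripper's body (76 mm by 85 mm) begins 54 mm behind the grasp point. The pads swing forward as they close: fully open they stand 13 mm farther back than shut.
Start: joints at [-1.266, 0.053, 1.613, -0, 1.476, -0.119], TCP at [0.257, -0.57, 0.231] pointing down, gripper open.
Joint ranges: [-3.01, 3.01], [-1.01, 2.22], [0.06, 2.58], [-1.02, 4.17], [0.09, 2.62], [-3.14, 3.14]. Speed limits (rad/s): [2.57, 2.57, 3.14, 3.14, 3.14, 3.14].

INTERFACE

Orientations are given as a rotation vector (axis times angle).
In Python, from station import ctrl gives the robot as it stands.
- The arm moves only by the tool drive_tool, never from a script. Its argument "moves" is one flat list of numbers, 7 for each row, row after row: the turn, a rotation vector about the world's x, y, z in degrees, then the shift along the world's x, y, z in m, then the closure, from 0 (fully open) to 1 (shut). A call has exactly 5 rows; each row shifts and turns the commanded pose from where the row before left it; what a row does not reach is not made up. A row lasts 1/8 s, in which the tool goes at most 62.5 mm and 10.7 degrees, less where a joint would pass 70% of its speed; a pose out of reach is approached as far as the arm can. A call is refused whole if a number of a shift passes 0.0625 or a number of a turn 10.7, either way. A call with a gripper value outside its range is refused whole. The fingers move at their own pace and stop on an object; "newtons" is the grip in N (left out, the last holds). Time passes only in rows, so rows that do not move let the fingers close, or fill a call up. It gives the time, the measured TCP pose, the force and the opening at its end, in the units of the state.
- ctrl.get_obs(): the state, without advancing time (a new reading comes with each control period).
- ctrl.get_image(name): name is "scene" or "top" or "wrist"; returns the picture (384x512x3 uint8, red, green, blue); there is no depth.
- ctrl.get_calibration(name): a dict with "fx", "fy", "cx", "cy" (pixels), "k1" (the pictures are not rectified: a ray, as slopes to the right and down, at radius r is drawn at 1 + k1 r^2 times it, then the intrinsics apply), "rvec" (rotation vector, rad) and "tvec" (3), from world to camera coordinates, as OpenCV has them; the wrist camera has in their place "T_tool_cam" (4x4, takes a point from camera to tool coordinates, whose origin is the TCP and whose axes are the flange's). Camera axes: x right, y down, z forward; pixel columns grow to the right and rows downward; lengths in m; the calibration is good to about 2 mm. A picture is of the moment at which its call begins: read the wrist's pose just before it. get_calibration takes no time and is no camera call.
- ctrl.finish_job(): hands the job in, once; it reports no verdict.
The state is a dict: "t": time; "q": joint angles; "dq": joint speeds; "effort": joint torques, N m; "tool_pos": TCP position; "tool_rot": TCP orientation; "contact_force": force on the tool from outside, world axes, zero at the start; "wrist_torque": the same for the moment, N m; "opening": finger opening in m.
Only numpy, scipy, OpenCV 4.12 (cv2) and the standard library are available. Lean on these libraries where they do the work, as an engineer would, in place of code of your own. Each camera call takes 0.05 s, during which the arm holds its last target.

TASK

Open the press-and-turn child-resistant cap of the tall cleaner bottle: push the cap down hard and, while it is down, turn it anticlockwise (seen from above) as far as it goes, then let go so that it springs back up. Leave the cap of the squat tub shut.

Things in the scene. Friction and masses are not known exactly. Their poses are not given: they have to be found in the camera images.
- tall_cap (a point): Centre of the grip of the grey cap on the tall bottle (white, round, 80 mm wide, 162 mm high in all, fixed in a black foot 110 mm wide). The cap: a fluted grip 43 mm in diameter, 26 mm high, on a flange 60 mm in diameter. The point is on the axis, 13 mm above the flange's upper face, 13 mm below the cap's top; z up, -x along the arrow on the top. Grip at any yaw, fingertips down to the flange.
- tall_turn (a joint): Turn of the tall bottle's cap, rad, anticlockwise from above: 0 shut (starts at 0 to 0.05), 1.3 (75 degrees) the open stop. Unless pushed down it is blocked at about 0.1; the lock is passed at about 0.8 (let go earlier, the cap stays caught, down). It turns easily (0.04 N m).
- tall_press (a joint): How far the tall bottle's cap is pushed down, m: 0 up, 0.007 the bottom stop. Spring: 10 N to start, 14 N at 0.004, where the lock is freed, 17 N at the bottom. Keep it deeper than 0.004 while turning (0.0055 is good). Past the lock and let go, it springs back up.
- squat_turn (a joint): Turn of the other container's cap, rad, 0 shut (starts at 0 to 0.05): a white round tub 94 mm wide, only 114 mm high with its cap, in a like foot, with the same cap. It stands at least 180 mm from the tall bottle, axis to axis, on either side of it, and must stay shut.
There are look-alikes about, which are no part of the job. Leave any purple look-alike of the part that bears tall_cap alone. What is shaped like the part that bears squat_turn but turquoise is not meant.

How it is judged:
By the outcome, as a careful person would: the job done as asked, in the order asked, and still so for the second after the job is handed in, with the robot touching nothing.
It also fails if it takes over 32 s, if anything falls off the work surface, if the arm or the gripper's body presses on something with over 40 N, if the wrist force passes 120 N, or if a joint passes its speed limit or range.

## Working session

There is one attempt and no reset: what is moved stays moved. The work goes in short steps, Python scripts to look and compute and a tool call to move; the robot and the scene stay as the last step left them, time stands still between calls to the robot, and variables do not carry over. Pictures are saved under pics/ and viewed, and the job is handed in when it is done.

Besides the shell and the picture viewer there is one more tool, called after ">>>" in YAML: its name, and indented under it one key for each argument. drive_tool: Moves the arm, as the interface text tells. Its arguments: {"type":"object","properties":{"moves":{"type":"array","items":{"type":"number"}},"newtons":{"type":"number"}},"required":["moves"]}

```bash
mkdir -p pics; python3 - <<'E'
from station import ctrl
import cv2
o=ctrl.get_obs(); print(o)
for n in ("scene","top"):
    print(n,ctrl.get_calibration(n))
    cv2.imwrite(f"pics/{n}0.png",ctrl.get_image(n)[:,:,::-1])
print(ctrl.get_calibration("wrist"))
E
```

```text
{'t': 0.0, 'q': array([-1.26602464e+00,  5.33579192e-02,  1.61427603e+00,  7.08465426e-06,
        1.47600570e+00, -1.18987054e-01]), 'dq': array([ 0.00128161, -0.00098298, -0.00070444, -0.00034267,  0.00119821,
       -0.00087534]), 'effort': array([ 7.21324377e-04, -3.93685341e+01, -3.70173061e+01, -1.44843816e-04,
        6.96506948e-03, -1.05076012e-06]), 'tool_pos': array([ 0.25681672, -0.56912189,  0.2300731 ]), 'tool_rot': array([-3.06934550e+00, -6.60239638e-01,  2.87041904e-04]), 'contact_force': array([0.38939479, 0.66725592, 0.15062251]), 'wrist_torque': array([ 0.01362126,  0.00136495, -0.03071949]), 'opening': 0.08537790960316756}
scene {'fx': 347.7703298599419, 'fy': 347.7703298599419, 'cx': 254.67068412168754, 'cy': 194.8024671300427, 'k1': -0.05147224262441375, 'rvec': array([ 0.76793405, -2.63271938,  1.06387459]), 'tvec': array([0.40917256, 0.26937992, 0.76459502])}
top {'fx': 400.77478680660397, 'fy': 400.77478680660397, 'cx': 253.63038879862378, 'cy': 187.3232313202979, 'k1': -0.060539424019946005, 'rvec': array([ 2.10016909, -2.12580341,  0.18722111]), 'tvec': array([0.01816294, 0.47634269, 0.87301385])}
{'fx': 338.4644082614869, 'fy': 338.4644082614869, 'cx': 257.1842373409173, 'cy': 187.70107925685366, 'k1': -0.08988196401160176, 'T_tool_cam': array([[-6.23154098e-04, -9.65117566e-01, -2.61816150e-01,
         6.62070922e-02],
       [ 9.99999593e-01, -7.72435712e-04,  4.67264645e-04,
         1.73872795e-03],
       [-6.53201461e-04, -2.61815752e-01,  9.65117654e-01,
        -1.41030281e-01],
       [ 0.00000000e+00,  0.00000000e+00,  0.00000000e+00,
         1.00000000e+00]])}
```

View pics/scene0.png

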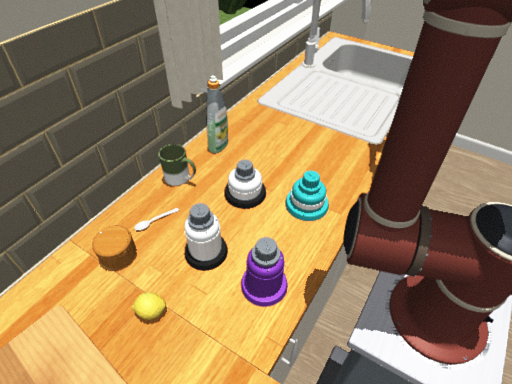

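View pics/top0.png

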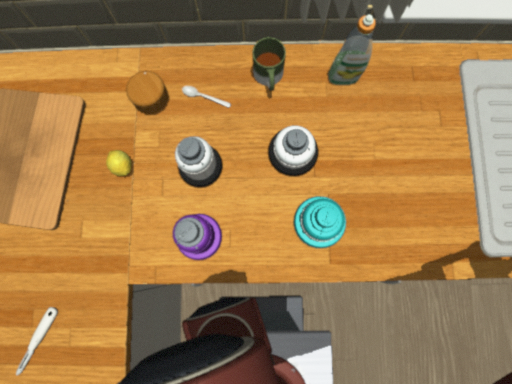

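Candidates (scene / top pixels):
- White tall bottle: (204,235) / (196,160). White, tall and grey-capped, so it fits tall_cap.
- Purple tall bottle: (265,270) / (195,235). A look-alike.
- White squat tub: (245,183) / (294,148). Fits squat_turn.
- Turquoise tub: (309,195) / (320,221). A look-alike.

I'll confirm with an enlarged crop and measure the cap's top disc.

```bash
cat > h.py <<'E'
import numpy as np,cv2
from station import ctrl
from scipy.spatial.transform import Rotation as R
def ray(n,u,v,obs=None):
    c=ctrl.get_calibration(n); xd=np.array([(u-c['cx'])/c['fx'],(v-c['cy'])/c['fy']])
    x=xd.copy()
    for _ in range(20): x=xd/(1+c['k1']*(x@x))
    d=np.array([x[0],x[1],1.])
    if n=='wrist':
        Rt=R.from_rotvec(obs['tool_rot']).as_matrix();T=c['T_tool_cam']
        return obs['tool_pos']+Rt@T[:3,3],Rt@T[:3,:3]@d
    M=R.from_rotvec(c['rvec']).as_matrix()
    return -M.T@c['tvec'],M.T@d
def plane(n,u,v,z,obs=None):
    o,d=ray(n,u,v,obs); return o+d*(z-o[2])/d[2]
def proj(n,p):
    c=ctrl.get_calibration(n); q=R.from_rotvec(c['rvec']).as_matrix()@p+c['tvec']; x=q[:2]/q[2]; x=x*(1+c['k1']*(x@x)); return x*c['fx']+[c['cx'],c['cy']]
E
python3 - <<'E'
import cv2,numpy as np
a=cv2.imread('pics/scene0.png')[190:275,165:245];b=cv2.imread('pics/top0.png')[125:195,160:240]
f=lambda i:cv2.resize(i,(400,400*i.shape[0]//i.shape[1]),interpolation=cv2.INTER_CUBIC)
a=f(a);b=f(b);c=np.zeros((430,800,3),np.uint8);c[:a.shape[0],:400]=a;c[:b.shape[0],400:]=b
cv2.imwrite('pics/crop0.png',c)
E
```

```text
(no output)
```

View pics/crop0.png

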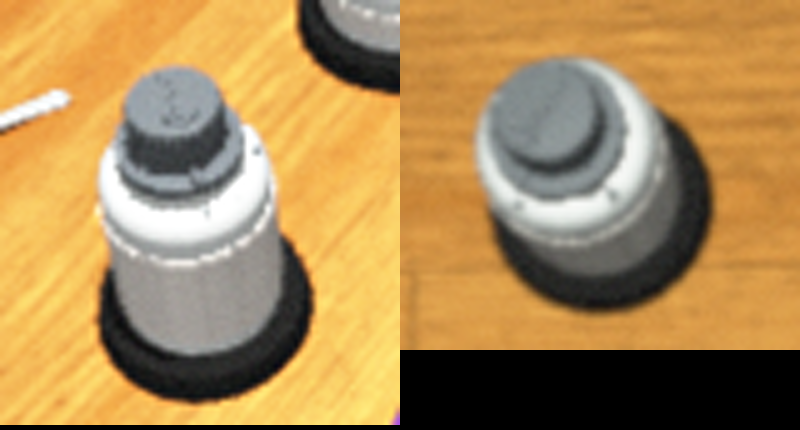

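The crop confirms the white tall bottle with a grey fluted cap. The centre of the cap's top is at scene ≈(199.8,210.6) and top ≈(189,147).

```bash
python3 - <<'E'
from h import *
print(plane('top',189,147,.162),plane('scene',199.8,210.6,.162))
o1,d1=ray('top',189,147);o2,d2=ray('scene',199.8,210.6)
A=np.stack([d1,-d2],1);s=np.linalg.lstsq(A,o2-o1,rcond=None)[0];print(o1+d1*s[0],o2+d2*s[1])
print('foot',plane('top',160+(601-400)/5,125+210/5,.02))
print('purple',plane('top',187,233,.162),'squat',plane('top',296,143,.114))
o=ctrl.get_obs();print(R.from_rotvec(o['tool_rot']).as_matrix().round(3))
E
```

```text
[0.53993884 0.14222308 0.162     ] [0.53682918 0.14381989 0.162     ]
[0.54065363 0.14265108 0.15965342] [0.53877786 0.14188541 0.15894238]
foot [0.53293072 0.1400795  0.02      ]
purple [0.36424659 0.1425926  0.162     ] squat [ 0.55986368 -0.08147629  0.114     ]
[[ 0.912  0.411 -0.001]
 [ 0.411 -0.912  0.002]
 [ 0.    -0.002 -1.   ]]
```

>>> drive_tool:
  moves: [0,0,0,0.022,0.056,0,0,0,0,0,0.022,0.056,0,0,0,0,0,0.022,0.056,0,0,0,0,0,0.022,0.056,0,0,0,0,0,0.022,0.056,0,0]

```text
t: 0.72
tool_pos: [0.3672, -0.2877, 0.2308]
tool_rot: [-3.071, -0.66, -0.0]
contact_force: [0.5, -0.6, 0.5]
opening: 0.0854
```

>>> drive_tool:
  moves: [0,0,0,0.022,0.056,0,0,0,0,0,0.022,0.056,0,0,0,0,0,0.022,0.056,0,0,0,0,0,0.022,0.056,0,0,0,0,0,0,0,0,0]

```text
t: 1.35
tool_pos: [0.4554, -0.062, 0.2308]
tool_rot: [-3.068, -0.671, 0.001]
contact_force: [-0.6, -0.6, -0.3]
opening: 0.0855
```

>>> drive_tool:
  moves: [0,0,0,0.021,0.051,0,0,0,0,0,0.021,0.051,0,0,0,0,0,0.021,0.051,0,0,0,0,0,0.02,0.052,0,0,0,0,0,0,0,0,0]

```text
t: 1.98
tool_pos: [0.5384, 0.141, 0.2305]
tool_rot: [-3.07, -0.666, 0.002]
contact_force: [-0.6, -0.0, 0.1]
opening: 0.0851
```

```bash
python3 - <<'E'
from h import *
o=ctrl.get_obs(); print(o['tool_pos'],o['q'],o['contact_force'])
im=ctrl.get_image('wrist'); cv2.imwrite('pics/w1.png',im[:,:,::-1]); np.save('w1.npy',np.r_[o['tool_pos'],o['tool_rot']])
E
```

```text
[0.53836982 0.14100594 0.23047873] [ 1.22393133e-01 -1.09101945e-01  1.77283291e+00  8.17064953e-05
  1.47929519e+00  1.26622673e+00] [-0.5925876  -0.01591334  0.05478839]
```

View pics/w1.png

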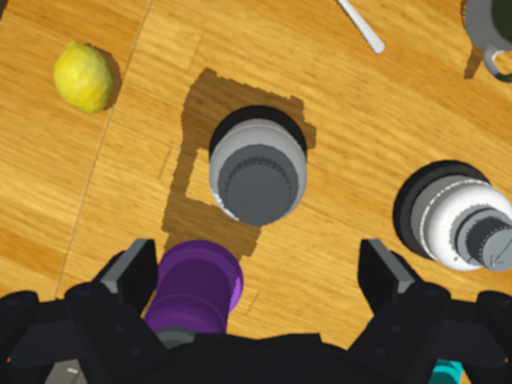

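```bash
python3 - <<'E'
from h import *
a=np.load('w1.npy');o=dict(tool_pos=a[:3],tool_rot=a[3:])
for p in ((258,195),):print(plane('wrist',*p,.162,o))
print(ctrl.get_obs()['t'])
im=cv2.imread('pics/w1.png')[90:240,180:340];cv2.imwrite('pics/w1c.png',cv2.resize(im,None,fx=4,fy=4,interpolation=cv2.INTER_CUBIC))
E
```

```text
[0.54334075 0.14071276 0.162     ]
2.025
```

View pics/w1c.png

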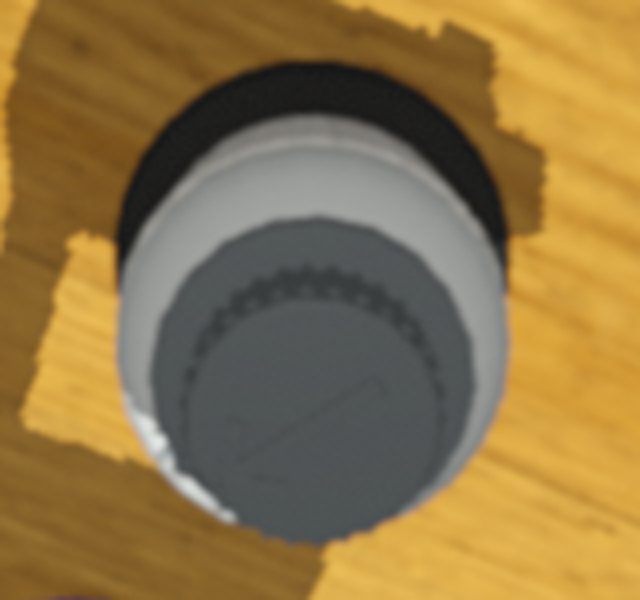

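>>> drive_tool:
  moves: [0,0,0,0.002,0.001,-0.02,0,0,0,0,0,0,-0.02,0,0,0,0,0,0,0,0,0,0,0,0,0,0,0,0,0,0,0,0,0,0]

```text
t: 2.65
tool_pos: [0.5405, 0.1402, 0.1922]
tool_rot: [3.071, 0.66, 0.003]
contact_force: [0.7, 0.2, -0.8]
opening: 0.0857
```

```bash
python3 - <<'E'
from h import *
o=ctrl.get_obs(); print(o['tool_pos'],o['contact_force'])
im=ctrl.get_image('wrist'); cv2.imwrite('pics/w2.png',im[:,:,::-1]); np.save('w2.npy',np.r_[o['tool_pos'],o['tool_rot']])
im=cv2.imread('pics/w2.png')[110:300,160:360];cv2.imwrite('pics/w2c.png',cv2.resize(im,None,fx=3,fy=3,interpolation=cv2.INTER_CUBIC))
E
```

```text
[0.54050888 0.14017733 0.19222542] [ 0.66552267  0.19351008 -0.81441718]
```

View pics/w2c.png

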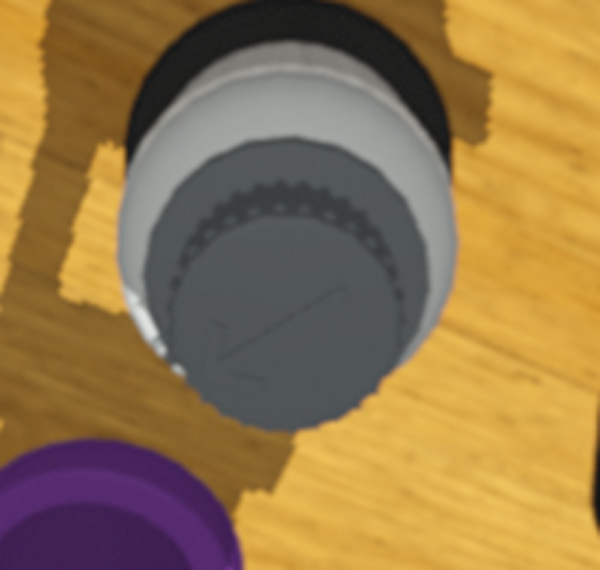

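```bash
python3 - <<'E'
from h import *
a=np.load('w2.npy');o=dict(tool_pos=a[:3],tool_rot=a[3:])
for z in(.159,.162):print(plane('wrist',256,217.7,z,o))
M=R.from_rotvec(a[3:]).as_matrix();print(M.round(3))
E
```

```text
[0.54280094 0.13991931 0.159     ]
[0.54380835 0.14036415 0.162     ]
[[ 0.912  0.411  0.002]
 [ 0.411 -0.912  0.   ]
 [ 0.002  0.    -1.   ]]
```

>>> drive_tool:
  moves: [0,0,0,0.001,0.001,-0.017,0,0,0,0,0,0,-0.017,0,0,0,0,0,0,-0.016,0,0,0,0,0,0,0,0,0,0,0,0,0,0,0]

```text
t: 3.32
tool_pos: [0.5412, 0.1413, 0.1413]
tool_rot: [-3.071, -0.661, -0.0]
contact_force: [1.0, 0.3, -0.4]
opening: 0.0857
```

>>> drive_tool:
  moves: [0,0,0,0,0,0,0.4,0,0,0,0,0,0,0.7,0,0,0,0,0,0,1,0,0,0,0,0,0,1,0,0,0,0,0,0,1]
  newtons: 50

```text
t: 3.95
tool_pos: [0.5412, 0.1418, 0.1423]
tool_rot: [-3.071, -0.661, -0.001]
contact_force: [-2.5, 2.2, 6.0]
opening: 0.0412
```

>>> drive_tool:
  moves: [0,0,0,0,0,-0.001,1,0,0,0,0,0,-0.001,1,0,0,0,0,0,-0.001,1,0,0,0,0,0,0,1,0,0,0,0,0,0,1]

```text
t: 4.58
tool_pos: [0.5413, 0.1418, 0.1406]
tool_rot: [-3.071, -0.661, -0.001]
contact_force: [-5.8, 2.5, 11.6]
opening: 0.041
```

>>> drive_tool:
  moves: [0,0,0,0,0,-0.001,1,0,0,0,0,0,-0.001,1,0,0,0,0,0,-0.001,1,0,0,0,0,0,0,1,0,0,0,0,0,0,1]

```text
t: 5.2
tool_pos: [0.5414, 0.1418, 0.1381]
tool_rot: [-3.071, -0.661, -0.001]
contact_force: [-7.4, 0.7, 14.0]
opening: 0.0411
```

>>> drive_tool:
  moves: [0,0,0,0,0,-0.001,1,0,0,0,0,0,-0.001,1,0,0,0,0,0,-0.001,1,0,0,0,0,0,0,1,0,0,0,0,0,0,1]

```text
t: 5.82
tool_pos: [0.5414, 0.1419, 0.1357]
tool_rot: [-3.071, -0.661, -0.001]
contact_force: [-9.6, 0.5, 15.9]
opening: 0.0412
```

>>> drive_tool:
  moves: [0,0,0,-0.001,0,-0.001,1,0,0,0,-0.001,0,0,1,0,0,6,0,0,0,1,0,0,6,0,0,0,1,0,0,0,0,0,0,1]

```text
t: 6.45
tool_pos: [0.5413, 0.1418, 0.1358]
tool_rot: [2.984, 0.979, 0.009]
contact_force: [-5.3, 1.0, 15.4]
opening: 0.0411
```

```bash
python3 - <<'E'
from h import *
o=ctrl.get_obs(); print(o)
E
```

```text
{'t': 6.45, 'q': array([ 1.23016432e-01, -2.80088886e-02,  1.85824547e+00,  2.86176641e-04,
        1.30557058e+00,  1.05963380e+00]), 'dq': array([-0.00078458,  0.00093467,  0.00026266,  0.00285364, -0.00015971,
        0.01928864]), 'effort': array([ -1.273578  , -25.41801274, -28.19947422,  -0.44487965,
        -1.16594151,  -0.10600238]), 'tool_pos': array([0.5413082 , 0.14177053, 0.13577667]), 'tool_rot': array([2.98419629, 0.97917824, 0.00899852]), 'contact_force': array([-5.31229791,  0.95193931, 15.38409976]), 'wrist_torque': array([0.2317684 , 0.72624544, 0.03642792]), 'opening': 0.04111112362829742}
```

>>> drive_tool:
  moves: [0,0,8,-0.001,0,-0.001,1,0,0,8,0,0,0,1,0,0,8,0,0,0,1,0,0,0,0,0,0,1,0,0,0,0,0,0,1]

```text
t: 7.08
tool_pos: [0.5413, 0.1417, 0.1354]
tool_rot: [2.714, 1.576, 0.012]
contact_force: [-2.4, -0.1, 16.7]
opening: 0.041
```

```bash
python3 - <<'E'
from h import *
o=ctrl.get_obs(); print(o['wrist_torque'],o['q'][5],o['contact_force'])
E
```

```text
[0.17347998 0.42050023 0.07860008] 0.6416219119686524 [-2.39151083 -0.08424302 16.69818911]
```

>>> drive_tool:
  moves: [0,0,8,0,0,0,1,0,0,8,0,0,0,1,0,0,8,0,0,0,1,0,0,8,0,0,0,1,0,0,0,0,0,0,1]

```text
t: 7.7
tool_pos: [0.5415, 0.1417, 0.1355]
tool_rot: [2.172, 2.262, 0.011]
contact_force: [-1.7, 0.7, 16.2]
opening: 0.0412
```

```bash
python3 - <<'E'
from h import *
o=ctrl.get_obs(); print(o['wrist_torque'],o['q'][5],o['contact_force'])
E
```

```text
[0.10877562 0.38272587 0.00109067] 0.0823093508423017 [-1.67538277  0.66463735 16.19602443]
```

68° turned with little torque. I'll continue to the stop.

>>> drive_tool:
  moves: [0,0,3,0,0,0,1,0,0,3,0,0,0,1,0,0,3,0,0,0,1,0,0,0,0,0,0,1,0,0,0,0,0,0,1]

```text
t: 8.32
tool_pos: [0.5415, 0.1417, 0.1356]
tool_rot: [1.992, 2.422, 0.011]
contact_force: [-0.9, 1.3, 15.8]
opening: 0.0412
```

```bash
python3 - <<'E'
from h import *
o=ctrl.get_obs(); print(o['wrist_torque'],o['q'][5],o['contact_force'])
E
```

```text
[ 0.12725819  0.38474557 -0.91641609] -0.07154154665372701 [-0.9028603   1.30835531 15.79426417]
```

The torque step to -0.92 N m marks the stop. I'll let go by opening, then rise.

>>> drive_tool:
  moves: [0,0,0,0,0,0,0,0,0,0,0,0,0,0,0,0,0,0,0,0,0,0,0,0,0,0,0,0,0,0,0,0,0,0,0]

```text
t: 8.95
tool_pos: [0.5378, 0.1413, 0.13]
tool_rot: [-1.992, -2.429, 0.001]
contact_force: [0.6, 0.1, -0.3]
opening: 0.0853
```

>>> drive_tool:
  moves: [0,0,0,0,0,0.01,0,0,0,0,0,0,0.02,0,0,0,0,0,0,0.03,0,0,0,0,0,0,0.03,0,0,0,0,0,0,0,0]

```text
t: 9.57
tool_pos: [0.5403, 0.1416, 0.2256]
tool_rot: [1.989, 2.425, 0.01]
contact_force: [-0.9, -0.2, -1.2]
opening: 0.0852
```

```bash
python3 - <<'E'
from h import *
o=ctrl.get_obs(); print(o['t'],o['tool_pos'],o['contact_force'],o['opening'])
im=ctrl.get_image('wrist')[:,:,::-1];s=ctrl.get_image('scene')[:,:,::-1]
cv2.imwrite('pics/s3.png',s); np.save('w3.npy',np.r_[o['tool_pos'],o['tool_rot']])
cv2.imwrite('pics/w3.png',im)
a=cv2.resize(s[190:275,165:245],(400,425),interpolation=cv2.INTER_CUBIC);b=cv2.resize(im[:,56:456],(400,384))
c=np.zeros((425,800,3),np.uint8);c[:,:400]=a;c[:384,400:]=b;cv2.imwrite('pics/c3.png',c)
E
```

```text
9.575 [0.54029909 0.14161464 0.22555675] [-0.87949363 -0.21735168 -1.18740676] 0.08523881924010107
```

View pics/c3.png

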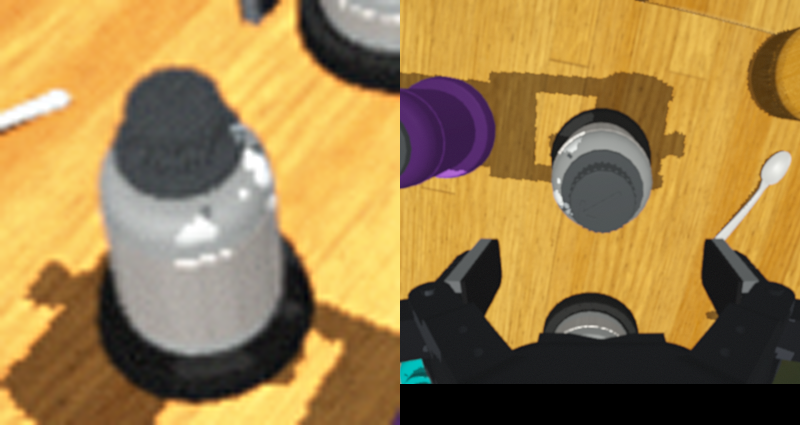

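View pics/s3.png

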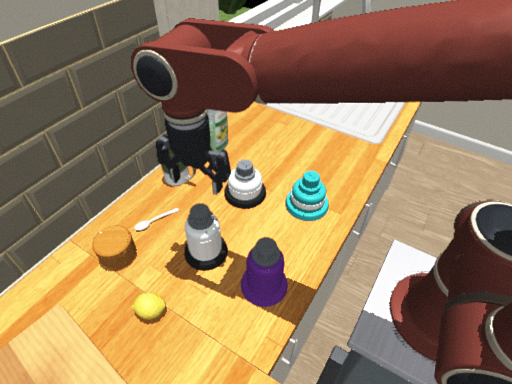

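The cap's top edge is at the same scene row as before (crop y≈67), so it has sprung up. Next I'll check the arrow on top.

```bash
python3 - <<'E'
import cv2
im=cv2.imread('pics/w3.png')[110:260,180:330]
im=cv2.convertScaleAbs(cv2.resize(im,None,fx=4,fy=4,interpolation=cv2.INTER_CUBIC),alpha=2.5,beta=-110)
cv2.imwrite('pics/w3c.png',im)
E
```

```text
(no output)
```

View pics/w3c.png

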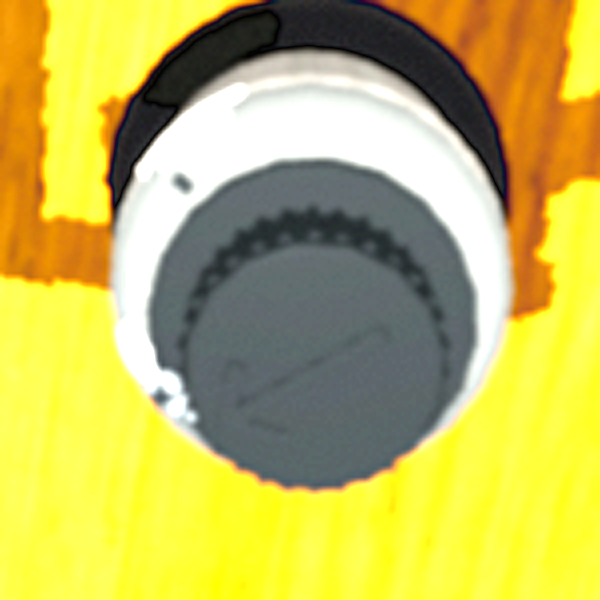

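```bash
python3 - <<'E'
from h import *
def ang(f,t,h):
    a=np.load(f);o=dict(tool_pos=a[:3],tool_rot=a[3:])
    d=plane('wrist',*h,.162,o)-plane('wrist',*t,.162,o);return np.degrees(np.arctan2(d[1],d[0]))
b=ang('w2.npy',(160+345/3,110+287/3),(160+218/3,110+358/3))
c=ang('w3.npy',(180+385/4,110+328/4),(180+238/4,110+403/4))
print(b,c,(c-b)%360)
a=np.load('w3.npy');o=dict(tool_pos=a[:3],tool_rot=a[3:])
print(plane('wrist',180+315/4,110+366/4,.162,o))
t=ctrl.get_image('top')[:,:,::-1];cv2.imwrite('pics/t4.png',t)
E
```

```text
144.9030227969095 -140.72258078030612 74.37439642278434
[0.54230147 0.14173203 0.162     ]
```

View pics/t4.png

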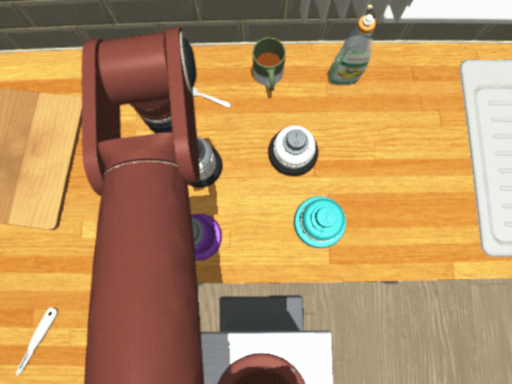

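The arrow has turned 74° anticlockwise, the cap is up, and the tub and look-alikes are where they were. The gripper is about 60 mm clear. I'll hand in.

```bash
python3 -c "
from station import ctrl
print(ctrl.get_obs()['t'],ctrl.get_obs()['contact_force']);print(ctrl.finish_job())"
```

```text
9.725 [-0.41944231  0.71545567 -0.42598039]
the job is handed in; nothing more can be done
None
```

The tall white bottle's cap is open, and I handed the job in at 9.7 s of the 32 s allowed. I gripped the cap, pushed it down with about 16 N and turned it anticlockwise until the torque jumped to 0.9 N m at the open stop. Then I let go and raised the gripper clear.

**Last checks:**
- **Turn:** the arrow on the cap moved 74° by the wrist pictures, which fits the 75° stop given the cap may start up to 3° round.
- **Spring-back:** the cap's top is at the same height in the scene picture as before pressing. I judged this by eye.
- **Other containers:** the squat tub and the two look-alikes were never touched and show no change in the pictures.
- **Contact:** the final force reading is under 1 N, so the robot was touching nothing.

**One disagreement:** the wrist camera placed the cap's axis about 4 mm from where the top and scene cameras did. I aimed in between; once gripped this gave a side force of up to 10 N, which fell to about 1 N after I shifted the tool in -x.

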